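# Uncover the tall sieve stack

### The job

Two stacks of small steel test sieves stand on the laboratory bench, each closed by a loose lid with a knob. Take the lid off the taller stack and set it down, without dropping it, flat and knob up inside the empty grey tray. Leave the tall stack standing where it is and leave the lower stack covered.

Things in the scene. Friction and masses are not known exactly. Their poses are not given: they have to be found in the camera images.
- tall_lid: Loose steel lid on the taller stack, 0.14-0.28 kg: disc 106 mm wide, 3 mm thick, top 11 mm above the origin; under it a plug 93 mm wide, 8 mm deep, loose in the stack's 98 mm mouth; lifts straight up. Neck 16 mm wide, then a black knob, upright cylinder 26 mm wide, 25-45 mm above the origin: grip it from above, any yaw. Origin: centre of the plug's underside, z up through the knob.
- tall_stack: The taller stack: four nested steel rings (three sieves and a pan, one solid piece) with black seams, 104 mm across, 152 mm tall, 1.4 kg, standing loose on the bench. Origin: centre of its underside, z up. With the lid on, the lid's origin is 144 mm above it.
- low_lid: The lid of the lower stack (two rings, 104 mm across, 76 mm tall), with the same shape, size and origin as the other lid. It must stay where it is.
- empty_tray: The empty grey plastic tray on the bench, 170 x 170 mm outside, walls 4 mm thick and 18 mm high, floor 4 mm thick, 0.5 kg, loose. A similar tray at the far edge holds apples and is not meant. Origin: centre of its underside, z up, x and y parallel to its sides. A lid lying in it has its origin 4 mm above the tray's.
Things that resemble listed ones, but are neither listed nor needed, are in the scene too. Leave any turquoise or yellow look-alike of the empty_tray alone.

How it is judged:
By the outcome, as a careful person would: the job done as asked, in the order asked, and still so for the second after the job is handed in, with the robot touching nothing.
It also fails if it takes over 43 s, if anything falls off the work surface, if the arm or the gripper's body presses on something with over 40 N, if the wrist force passes 120 N, or if a joint passes its speed limit or range.

### The arm

A 7-joint arm with a two-finger parallel gripper is mounted at the origin on the work surface. World frame = base frame: x ahead of the robot, y to its left, z up, the work surface at z = 0. Lengths are in m, angles in rad, forces in N, time in s.
With the tool pointing down it reaches from about 0.4 to 0.85 m from the base axis. Payload 10.4 kg.
Tool frame: the origin (TCP) lies between the finger pads; the fingertips stand tip_extent ahead of it and the grasp point (between the pads) lies 2 mm behind it (tip_extent is the distance from the TCP to the fingertips, in m); z points along the fingers, y is the direction in which the jaws open and shut (so a half turn about z gives the same grasp; the last joint's range is limited). The gripper opens to 87 mm and grips with 3 to 60 N. Pads are 19 mm wide; open, the fingers measure 117 mm over their backs; the gripper's body (75 mm by 190 mm) begins 51 mm behind the grasp point.
Start: joints at [1.315, 0.332, -0.065, 1.46, 0.022, 1.35, -0.088], TCP at [0.144, -0.608, 0.24] pointing down, gripper open.
Joint ranges: [-2.6, 2.6], [-0.5, 2.12], [-1.47, 1.34], [0.16, 2.42], [-1.27, 4.41], [0.06, 2.06], [-2.6, 2.6]. Speed limits (rad/s): [2.22, 2.22, 2.79, 2.79, 3.14, 3.14, 3.14].

### API

Orientations are given as a unit quaternion [x, y, z, w].
In Python, from bench import read_state, camera, camera_params, close_job, tip_extent gives the robot as it stands. The module is installed in compiled form; this text tells all that it offers.
- The arm moves only by the tool send_rows, never from a script. Its argument "steps" is a list of rows, each a list of 7 numbers: the turn, a rotation vector about the tool's x, y, z in degrees, then the shift along the tool's x, y, z in m, then the gripper's target within -1 to 1 (shut at 1, half-way at 0, fully open at -1). In form: [[ax, ay, az, x, y, z, jaw], ...]. A call has exactly 10 rows; each row shifts and turns the pose as measured when the row begins, along the tool's axes as they then stand; what a row does not reach is not made up. A row lasts 1/10 s, in which the tool goes at most 50 mm and 8.59 degrees, less where a joint would pass 70% of its speed; a pose out of reach is approached as far as the arm can. A call with a gripper value outside its range is refused whole. The fingers move at their own pace and stop on an object; "force" is the grip in N (left out, the last holds). Time passes only in rows, so rows that do not move let the fingers close, or fill a call up. It gives the time, the measured TCP pose, the force and the opening at its end, in the units of the state.
- read_state(): the state, without advancing time (a new reading comes with each control period).
- camera(name): name is "scene" or "top" or "wrist"; returns (picture, depth): 400x640x3 uint8, blue, green, red; 400x640 float32, m along the optical axis (not along the pixel's ray), 0 where there is no reading.
- camera_params(name): a dict with "camera_matrix" (3x3 intrinsics, pixels), "dist" ([k1, k2, p1, p2, k3] as OpenCV has them; the pictures are not rectified), "world_from_camera" (4x4, takes a point from camera to world coordinates). Camera axes: x right, y down, z forward; pixel columns grow to the right and rows downward; lengths in m; the calibration is good to about 2 mm. A picture is of the moment at which its call begins: read the wrist's pose just before it. camera_params takes no time and is no camera call; for the wrist camera it gives the pose at the moment of the call.
- close_job(): hands the job in, once; it reports no verdict.
The state is a dict: "time": time; "joint_positions": joint angles; "joint_vel": joint speeds; "joint_torque": joint torques, N m; "ee_pos": TCP position; "eef_rot": TCP orientation; "ft_force": force on the tool from outside, world axes, zero at the start; "torque": the same for the moment, N m; "width": finger opening in m.
Only numpy, scipy, OpenCV 4.12 (cv2) and the standard library are available. Lean on these libraries where they do the work, as an engineer would, in place of code of your own. Each camera call takes 0.05 s, during which the arm holds its last target.

## Working session

There is one attempt and no reset: what is moved stays moved. The work goes in short steps, Python scripts to look and compute and a tool call to move; the robot and the scene stay as the last step left them, time stands still between calls to the robot, and variables do not carry over. Pictures are saved under pics/ and viewed, and the job is handed in when it is done.

Besides the shell and the picture viewer there is one more tool, called after ">>>" in YAML: its name, and indented under it one key for each argument. send_rows: Moves the arm, as the interface text tells. Its arguments: {"type":"object","properties":{"steps":{"type":"array"},"force":{"type":"number"}},"required":["steps"]}

```bash
mkdir -p pics; python3 - <<'E'
from bench import *
import cv2,numpy as np
s=read_state();print(s,tip_extent if not callable(tip_extent) else tip_extent())
for n in("scene","top"):
    p,d=camera(n);cv2.imwrite(f"pics/{n}0.png",p);np.save(f"pics/{n}0.npy",d)
    c=camera_params(n);print(n,c)
E
```

```text
{'time': 0.0, 'joint_positions': array([ 1.31542578,  0.33286799, -0.06471931,  1.46094175,  0.02161803,
        1.34990693, -0.08849232]), 'joint_vel': array([ 0.00018488, -0.00023045, -0.0016145 ,  0.00095212, -0.00023712,
        0.00065199, -0.00046568]), 'joint_torque': array([-4.16930079e-04, -6.23250604e+01,  2.44916853e-02, -3.89885008e+01,
       -6.13485323e-02,  3.98279470e-02,  1.41127048e-04]), 'ee_pos': array([ 0.14408731, -0.60778761,  0.2387562 ]), 'eef_rot': array([ 9.93231667e-01,  1.16147945e-01, -1.21542376e-04, -7.03405420e-04]), 'ft_force': array([ 0.67366601, -0.36013359, -0.91981314]), 'torque': array([-0.04629509,  0.04377388, -0.0042484 ]), 'width': 0.0871514856289712} 0.017
scene {'camera_matrix': array([[500.05586542,   0.        , 320.71297889],
       [  0.        , 500.05586542, 196.60390077],
       [  0.        ,   0.        ,   1.        ]]), 'dist': array([-0.0563831,  0.       ,  0.       ,  0.       ,  0.       ]), 'world_from_camera': array([[ 0.50951491,  0.67663183, -0.53156742,  1.20067115],
       [ 0.86037324, -0.40948489,  0.30344689, -0.33741322],
       [-0.012347  , -0.6119571 , -0.79079458,  1.31623234],
       [ 0.        ,  0.        ,  0.        ,  1.        ]])}
top {'camera_matrix': array([[408.2946979 ,   0.        , 324.18083849],
       [  0.        , 408.2946979 , 199.78600459],
       [  0.        ,   0.        ,   1.        ]]), 'dist': array([-0.0092774,  0.       ,  0.       ,  0.       ,  0.       ]), 'world_from_camera': array([[-0.01723521, -0.99389607,  0.1089658 ,  0.23667201],
       [-0.99960909,  0.01952786,  0.02000805,  0.09475973],
       [-0.02201379, -0.10857836, -0.99384412,  1.35322259],
       [ 0.        ,  0.        ,  0.        ,  1.        ]])}
```

View pics/scene0.png

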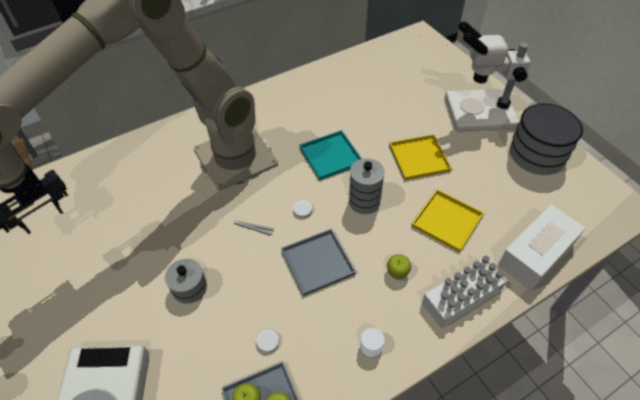

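View pics/top0.png

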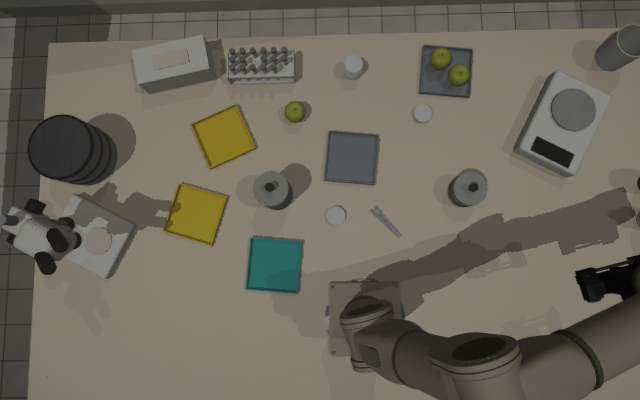

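The scene view shows the tall four-ring stack with its knob at about (368,166), and the low stack with its knob at (182,270). The empty grey tray is at (318,262) and the apple tray at (260,385). In the top view these are the tall knob (269,187), low knob (473,187), grey tray (352,158) and apple tray (446,71).

Things that could be mistaken for the targets:
- **Lid:** tall (269,187), low (473,187), and the big dark drum (70,150).
- **Tray:** grey empty (352,158), apple tray (446,71), turquoise (275,265), yellow (224,136) and (197,213).

I choose the four-ring stack and the empty grey tray. Next I measure both and check them in a close crop.

```bash
cat > h.py <<'E'
import cv2,numpy as np
from bench import *
def ray(n,uv,c=None):
    c=c or camera_params(n)
    u=cv2.undistortPoints(np.array([[uv]],float),c["camera_matrix"],c["dist"])[0,0]
    T=c["world_from_camera"];return T[:3,3],T[:3,:3]@np.array([u[0],u[1],1])
def onplane(n,uv,z,c=None):
    o,d=ray(n,uv,c);return o+d*(z-o[2])/d[2]
def pt(n,uv,dep,c=None):
    o,d=ray(n,uv,c);return o+d*dep
E
python3 - <<'E'
from h import *
S=cv2.imread("pics/scene0.png");T=cv2.imread("pics/top0.png")
def crop(I,x,y,r=45):return cv2.resize(I[y-r:y+r,x-r:x+r],(380,380),interpolation=cv2.INTER_CUBIC)
cv2.imwrite("pics/crop0.png",np.hstack([crop(S,367,185),crop(T,271,190)]))
for n,I,b in(("scene",S,(350,150,385,185)),("top",T,(255,175,285,200))):
    x0,y0,x1,y1=b;m=(I[y0:y1,x0:x1].max(2)<55).astype(np.uint8)
    print(n);[print(''.join('#' if v else '.' for v in r)) for r in m]
    k,l,st,ce=cv2.connectedComponentsWithStats(m)
    d=np.load(f"pics/{n}0.npy")
    for i in range(1,k):
        if st[i,4]>15:
            c=ce[i]+[x0,y0];dd=d[y0:y1,x0:x1][l==i];print(st[i],c,onplane(n,c,.189),onplane(n,c,.179),pt(n,c,np.median(dd)))
# tray
for n,I,(x,y) in(("scene",S,(318,262)),("top",T,(352,158))):
    d=np.load(f"pics/{n}0.npy");print(n,I[y,x],pt(n,(x,y),d[y,x]))
    m=(np.abs(I.astype(int)-I[y,x]).max(2)<22).astype(np.uint8)
    k,l,st,ce=cv2.connectedComponentsWithStats(m);m=(l==l[y,x]).astype(np.uint8)
    cs,_=cv2.findContours(m,0,1);c=max(cs,key=cv2.contourArea);r=cv2.minAreaRect(c);print(r,cv2.boundingRect(c))
    P=[onplane(n,q,.018) for q in cv2.boxPoints(r)];print(np.round(P,3),np.mean(P,0),onplane(n,ce[l[y,x]],.004))
E
```

```text
scene
...................................
...................................
...................................
...................................
...................................
...................................
...................................
...................................
...................................
...................................
...................................
...................................
................####...............
...............######..............
...............######..............
..............#######..............
..............########.............
..............#######..............
...............######..............
...............#####...............
................###................
...................................
...................................
...................................
...................................
...................................
...................................
...................................
...................................
...................................
..............
[... 1225 characters left out ...]
767697  0.18799512]
scene [131 126 116] [0.53112167 0.0308435  0.00820375]
((317.80767822265625, 262.0384826660156), (45.15385055541992, 55.461544036865234), 67.38013458251953) (284, 235, 69, 58)
[[ 0.452 -0.044  0.018]
 [ 0.466  0.13   0.018]
 [ 0.618  0.096  0.018]
 [ 0.6   -0.067  0.018]] [0.53393748 0.02907569 0.018     ] [0.53007409 0.02719174 0.004     ]
top [88 86 82] [0.5237437  0.02610501 0.00471267]
((351.3293151855469, 157.46340942382812), (52.10771560668945, 51.024837493896484), 4.969740867614746) (324, 130, 56, 55)
[[ 0.447  0.124  0.018]
 [ 0.619  0.106  0.018]
 [ 0.599 -0.067  0.018]
 [ 0.428 -0.047  0.018]] [0.52339697 0.02905949 0.018     ] [0.52399244 0.02769728 0.004     ]
```

View pics/crop0.png

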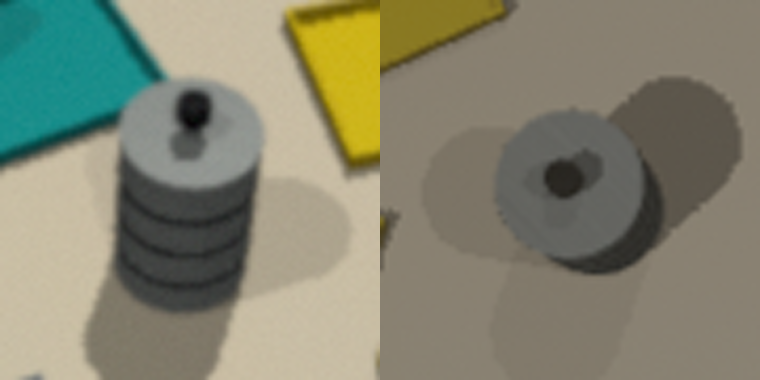

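The crop confirms the four-ring stack: its knob is near scene (367,166) and top (269,187). That puts the knob at about (0.405, 0.277) and the tray centre at about (0.524, 0.028). I'll move there along an arc around the base.

```bash
cat >> h.py <<'E'
from scipy.spatial.transform import Rotation as R
def plan(tgt,dyaw=0,level=True):
    """print total shift in tool axes, from the present pose (levelled yaw), and tilt correction"""
    s=read_state();r=R.from_quat(s["eef_rot"]);M=r.as_matrix();p=s["ee_pos"]
    yaw=np.degrees(np.arctan2(M[1,0],M[0,0]))
    d=M.T@(np.array(tgt)-p)
    a=np.radians(yaw+dyaw)
    G=np.array([[np.cos(a),np.sin(a),0],[np.sin(a),-np.cos(a),0],[0,0,-1]])
    rv=np.degrees(R.from_matrix(M.T@G).as_rotvec())
    print("t",round(s["time"],2),"p",p.round(4),"yaw",yaw.round(2),"tool shift",d.round(4),"|d|",np.linalg.norm(d).round(3),"rotvec",rv.round(2),"F",s["ft_force"].round(1),"w",round(s["width"],4),"q",s["joint_positions"].round(2))
def rows(tgt,dyaw,n):
    s=read_state();M=R.from_quat(s["eef_rot"]).as_matrix();p=s["ee_pos"]
    for i in range(n):
        Mi=M@R.from_rotvec([0,0,-dyaw/n*i],degrees=True).as_matrix()
        print((Mi.T@((np.array(tgt)-p)/n)).round(3))
E
python3 -c "
from h import *
plan([.5,-.25,.30]);rows([.5,-.22,.31],50,12)"
```

```text
t 0.1 p [ 0.1441 -0.6079  0.2389] yaw 13.34 tool shift [ 0.4289 -0.2662 -0.0609] |d| 0.508 rotvec [-0.07  0.   -0.  ] F [-0.1 -0.4 -1. ] w 0.087 q [ 1.32  0.33 -0.06  1.46  0.02  1.35 -0.09]
[ 0.036 -0.025 -0.006]
[ 0.038 -0.022 -0.006]
[ 0.039 -0.019 -0.006]
[ 0.041 -0.016 -0.006]
[ 0.042 -0.013 -0.006]
[ 0.043 -0.01  -0.006]
[ 0.043 -0.007 -0.006]
[ 0.044 -0.004 -0.006]
[ 0.044 -0.001 -0.006]
[ 0.044  0.003 -0.006]
[ 0.043  0.006 -0.006]
[ 0.043  0.009 -0.006]
```

>>> send_rows:
  steps:
    - [0, 0, -4, 0.036, -0.025, -0.008, -1]
    - [0, 0, -4, 0.038, -0.022, -0.008, -1]
    - [0, 0, -4, 0.039, -0.019, -0.008, -1]
    - [0, 0, -4, 0.041, -0.016, -0.008, -1]
    - [0, 0, -4, 0.042, -0.013, -0.008, -1]
    - [0, 0, -4, 0.043, -0.01, -0.008, -1]
    - [0, 0, -4, 0.043, -0.007, -0.006, -1]
    - [0, 0, -4, 0.044, -0.004, -0.006, -1]
    - [0, 0, -4, 0.044, -0.001, -0.006, -1]
    - [0, 0, -4, 0.044, 0.003, -0.006, -1]

```text
time: 1.1
ee_pos: [0.4458, -0.2768, 0.3082]
eef_rot: [0.891, 0.455, -0.002, -0.004]
ft_force: [0.9, -0.8, 0.1]
width: 0.087
```

```bash
python3 -c "
from h import *
plan([.405,.277,.32]);rows([.41,.277,.30],20,10)"
```

```text
t 1.1 p [ 0.4458 -0.2768  0.3082] yaw 54.12 tool shift [ 0.4249 -0.3577 -0.0083] |d| 0.555 rotvec [-0.55 -0.01  0.  ] F [ 0.9 -0.8  0.1] w 0.087 q [ 0.88  0.12 -0.45  1.59  0.05  1.46 -0.2 ]
[ 0.043 -0.035  0.001]
[ 0.044 -0.034  0.001]
[ 0.045 -0.032  0.001]
[ 0.046 -0.031  0.001]
[ 0.047 -0.029  0.001]
[ 0.048 -0.027  0.001]
[ 0.049 -0.026  0.001]
[ 0.05  -0.024  0.001]
[ 0.051 -0.022  0.001]
[ 0.052 -0.02   0.001]
```

>>> send_rows:
  steps:
    - [0, 0, -1, 0.035, -0.026, 0, -1]
    - [0, 0, -1, 0.035, -0.026, 0, -1]
    - [0, 0, -1, 0.035, -0.026, 0, -1]
    - [0, 0, -1, 0.035, -0.026, 0, -1]
    - [0, 0, -1, 0.035, -0.026, 0, -1]
    - [0, 0, -1, 0.035, -0.025, 0, -1]
    - [0, 0, -1, 0.035, -0.025, 0, -1]
    - [0, 0, -1, 0.035, -0.025, 0, -1]
    - [0, 0, -1, 0.035, -0.025, 0, -1]
    - [0, 0, -1, 0.035, -0.025, 0, -1]

```text
time: 2.1
ee_pos: [0.4053, 0.1721, 0.3092]
eef_rot: [0.844, 0.536, -0.002, -0.005]
ft_force: [1.3, 0.3, -0.3]
width: 0.0868
```

```bash
python3 -c "
from h import *
plan([.405,.277,.29])"
```

```text
t 2.1 p [0.4053 0.1721 0.3092] yaw 64.82 tool shift [ 0.0948 -0.0447  0.0199] |d| 0.107 rotvec [-0.61 -0.08  0.  ] F [ 1.3  0.3 -0.3] w 0.0868 q [ 0.51 -0.1  -0.93  1.76 -0.09  1.45 -0.84]
```

>>> send_rows:
  steps:
    - [-0.6, 0, 0, 0.02, -0.009, 0, -1]
    - [0, 0, 0, 0.02, -0.01, 0, -1]
    - [0, 0, 0, 0.02, -0.01, 0, -1]
    - [0, 0, 0, 0.015, -0.008, 0, -1]
    - [0, 0, 0, 0.01, -0.005, 0, -1]
    - [0, 0, 0, 0.005, -0.002, 0, -1]
    - [0, 0, 0, 0, 0, 0, -1]
    - [0, 0, 0, 0, 0, 0, -1]
    - [0, 0, 0, 0, 0, 0, -1]
    - [0, 0, 0, 0, 0, 0, -1]

```text
time: 3.1
ee_pos: [0.3991, 0.2807, 0.3085]
eef_rot: [0.842, 0.54, -0.0, 0.0]
ft_force: [0.3, -0.9, 0.0]
width: 0.0866
```

```bash
python3 - <<'E'
from h import *
plan([.405,.277,.29])
c=camera_params("wrist");p,d=camera("wrist");cv2.imwrite("pics/w1.png",p);np.save("pics/w1.npy",d)
import pickle;pickle.dump(c,open("pics/w1.pkl","wb"));print(c["world_from_camera"].round(3))
E
```

```text
t 3.1 p [0.3991 0.2807 0.3085] yaw 65.36 tool shift [-0.0009  0.0069  0.0185] |d| 0.02 rotvec [-0.    0.01 -0.  ] F [ 0.3 -0.9  0. ] w 0.0866 q [ 0.36  0.08 -1.1   1.66  0.08  1.45 -1.18]
[[ 0.909 -0.398 -0.123  0.433]
 [-0.417 -0.868 -0.269  0.354]
 [ 0.     0.296 -0.955  0.455]
 [ 0.     0.     0.     1.   ]]
```

View pics/w1.png

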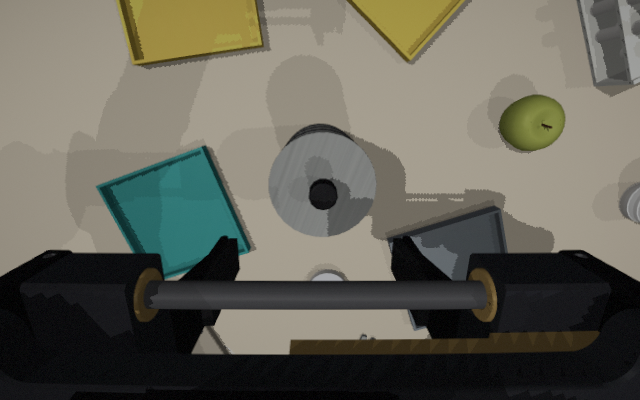

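The wrist view shows the lid disc at about (322,185) with its knob at (323,194). The grey tray is at the lower right, and turquoise and yellow are to the left and above.

```bash
python3 - <<'E'
from h import *
import pickle
c=pickle.load(open("pics/w1.pkl","rb"));I=cv2.imread("pics/w1.png");d=np.load("pics/w1.npy")
x0,y0,x1,y1=300,170,346,216
m=(I[y0:y1,x0:x1].max(2)<60).astype(np.uint8)
k,l,st,ce=cv2.connectedComponentsWithStats(m);i=1+st[1:,4].argmax();q=ce[i]+[x0,y0]
dd=d[y0:y1,x0:x1][l==i]
print(st[i],q,onplane("wrist",q,.189,c),onplane("wrist",q,.182,c),pt("wrist",q,np.median(dd),c))
# knob top by depth
ys,xs=np.mgrid[130:240,265:380];P=np.array([pt("wrist",(x,y),d[y,x],c) for y,x in zip(ys.ravel(),xs.ravel())])
top=P[(P[:,2]>.184)&(P[:,2]<.2)];print("knobtop",len(top),top.mean(0),(top.min(0)+top.max(0))/2,np.ptp(top,0))
disc=P[(P[:,2]>.148)&(P[:,2]<.162)];(cx,r)=cv2.minEnclosingCircle(disc[:,:2].astype(np.float32))[:2];print("disc",cx,r,np.median(disc[:,2]))
t=np.median(top[:,:2],0);plan([*t,.179])
E
```

```text
[  9   9  29  31 713] [322.85834502 193.9200561 ] [0.4075987  0.28117011 0.189     ] [0.40693166 0.27926705 0.182     ] [0.40767948 0.28140058 0.18984773]
knobtop 656 [0.40692893 0.28076551 0.19031121] [0.40671755 0.27985321 0.18856527] [0.025315   0.02504666 0.00853114]
disc (0.4065839350223541, 0.27958282828330994) 0.05303636193275452 0.15680966556706688
t 3.15 p [0.3992 0.2806 0.3085] yaw 65.35 tool shift [0.0034 0.007  0.1295] |d| 0.13 rotvec [0.   0.01 0.  ] F [ 0.5 -0.1 -0.3] w 0.0871 q [ 0.36  0.08 -1.1   1.66  0.08  1.45 -1.18]
```

>>> send_rows:
  steps:
    - [0, 0, 0, 0.002, 0.007, 0, -1]
    - [0, 0, 0, 0, 0, 0.015, -1]
    - [0, 0, 0, 0, 0, 0.02, -1]
    - [0, 0, 0, 0, 0, 0.02, -1]
    - [0, 0, 0, 0, 0, 0.015, -1]
    - [0, 0, 0, 0, 0, 0.005, -1]
    - [0, 0, 0, 0, 0, 0, -1]
    - [0, 0, 0, 0, 0, 0, -1]
    - [0, 0, 0, 0, 0, 0, -1]
    - [0, 0, 0, 0, 0, 0, -1]

```text
time: 4.15
ee_pos: [0.4079, 0.2779, 0.2274]
eef_rot: [0.842, 0.539, -0.0, -0.0]
ft_force: [-0.9, 0.9, -0.4]
width: 0.0871
```

```bash
python3 -c "
from h import *
plan([.4067,.2798,.179])"
```

```text
t 4.15 p [0.4079 0.2779 0.2274] yaw 65.21 tool shift [ 0.0013 -0.0019  0.0484] |d| 0.048 rotvec [-0.01  0.01 -0.  ] F [-0.9  0.9 -0.4] w 0.0871 q [ 0.32  0.17 -1.09  1.77  0.16  1.29 -1.24]
```

>>> send_rows:
  steps:
    - [0, 0, 0, 0.001, -0.002, 0.006, -1]
    - [0, 0, 0, 0, 0, 0.01, -1]
    - [0, 0, 0, 0, 0, 0.01, -1]
    - [0, 0, 0, 0, 0, 0.008, -1]
    - [0, 0, 0, 0, 0, 0.006, -1]
    - [0, 0, 0, 0, 0, 0.003, -1]
    - [0, 0, 0, 0, 0, 0, -1]
    - [0, 0, 0, 0, 0, 0, -1]
    - [0, 0, 0, 0, 0, 0, -1]
    - [0, 0, 0, 0, 0, 0, -1]

```text
time: 5.15
ee_pos: [0.4066, 0.2801, 0.181]
eef_rot: [0.842, 0.539, 0.0, -0.0]
ft_force: [0.0, -0.5, 0.0]
width: 0.0872
```

```bash
python3 - <<'E'
from h import *
plan([.4067,.2798,.179])
p,d=camera("wrist");cv2.imwrite("pics/w2.png",p)
E
```

```text
t 5.15 p [0.4066 0.2801 0.181 ] yaw 65.22 tool shift [-0.0002  0.0002  0.002 ] |d| 0.002 rotvec [ 0.01 -0.03 -0.  ] F [ 0.  -0.5  0. ] w 0.0872 q [ 0.28  0.22 -1.07  1.84  0.21  1.21 -1.29]
```

View pics/w2.png

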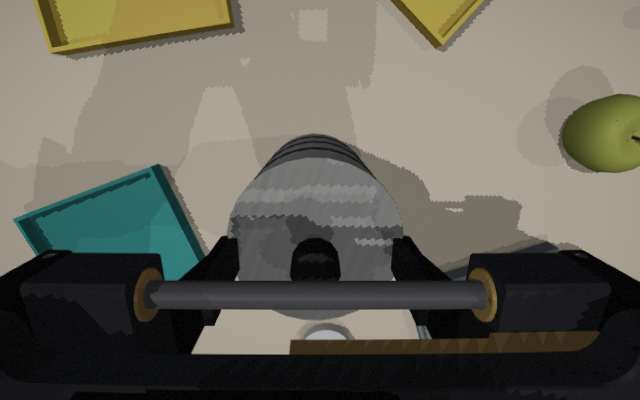

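The knob, at (315,260), is centred between the fingers at (215,270) and (415,270). I'll drop 2 mm and close with moderate force.

>>> send_rows:
  steps:
    - [0, 0, 0, 0, 0, 0.002, -1]
    - [0, 0, 0, 0, 0, 0, 0]
    - [0, 0, 0, 0, 0, 0, 0.5]
    - [0, 0, 0, 0, 0, 0, 1]
    - [0, 0, 0, 0, 0, 0, 1]
    - [0, 0, 0, 0, 0, 0, 1]
    - [0, 0, 0, 0, 0, 0, 1]
    - [0, 0, 0, 0, 0, 0, 1]
    - [0, 0, 0, 0, 0, 0, 1]
    - [0, 0, 0, 0, 0, 0, 1]
  force: 30

```text
time: 6.2
ee_pos: [0.4068, 0.2801, 0.1793]
eef_rot: [0.842, 0.539, 0.001, 0.0]
ft_force: [-0.0, 0.2, -0.4]
width: 0.0252
```

```bash
python3 -c "
from h import *
plan([.4067,.2798,.179])"
```

```text
t 6.2 p [0.4068 0.2801 0.1793] yaw 65.21 tool shift [-0.0003  0.      0.0003] |d| 0.0 rotvec [ 0.06 -0.06 -0.  ] F [-0.   0.2 -0.4] w 0.0252 q [ 0.28  0.23 -1.07  1.84  0.21  1.2  -1.29]
```

>>> send_rows:
  steps:
    - [0, 0, 0, 0, 0, -0.003, 1]
    - [0, 0, 0, 0, 0, -0.004, 1]
    - [0, 0, 0, 0, 0, -0.006, 1]
    - [0, 0, 0, 0, 0, -0.01, 1]
    - [0, 0, 0, 0, 0, -0.012, 1]
    - [0, 0, 0, 0, 0, -0.012, 1]
    - [0, 0, 0, 0, 0, -0.012, 1]
    - [0, 0, 0, 0, 0, -0.01, 1]
    - [0, 0, 0, 0, 0, -0.006, 1]
    - [0, 0, 0, 0, 0, 0, 1]

```text
time: 7.2
ee_pos: [0.4067, 0.2803, 0.2621]
eef_rot: [0.842, 0.539, 0.001, 0.0]
ft_force: [-0.8, -0.4, -1.2]
width: 0.0255
```

```bash
python3 - <<'E'
from h import *
plan([.524,.028,.25])
p,d=camera("scene");cv2.imwrite("pics/s2.png",p)
E
```

```text
t 7.2 p [0.4067 0.2803 0.2621] yaw 65.23 tool shift [-0.18    0.2122  0.0122] |d| 0.279 rotvec [ 0.13 -0.1  -0.  ] F [-0.8 -0.4 -1.2] w 0.0255 q [ 0.34  0.14 -1.1   1.72  0.12  1.36 -1.22]
```

View pics/s2.png

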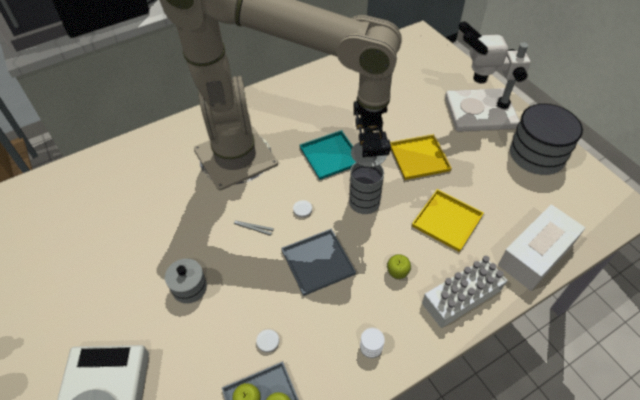

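The lid is in the gripper at (372,150), and the stack stands uncovered at (366,188). I'll carry the lid level to above the grey tray at (318,262).

>>> send_rows:
  steps:
    - [0, 0, 0, -0.008, 0.01, -0.002, 1]
    - [0, 0, 0, -0.014, 0.016, 0, 1]
    - [0, 0, 0, -0.018, 0.021, 0, 1]
    - [0, 0, 0, -0.02, 0.024, 0, 1]
    - [0, 0, 0, -0.02, 0.024, 0, 1]
    - [0, 0, 0, -0.02, 0.024, 0, 1]
    - [0, 0, 0, -0.018, 0.021, 0, 1]
    - [0, 0, 0, -0.014, 0.016, 0, 1]
    - [0, 0, 0, -0.008, 0.009, 0, 1]
    - [0, 0, 0, -0.004, 0.005, 0, 1]

```text
time: 8.25
ee_pos: [0.5009, 0.0712, 0.258]
eef_rot: [0.841, 0.541, -0.003, -0.002]
ft_force: [0.1, -0.1, -2.1]
width: 0.0252
```

```bash
python3 -c "
from h import *
plan([.526,.028,.15])"
```

```text
t 8.25 p [0.5009 0.0712 0.258 ] yaw 65.5 tool shift [-0.0287  0.0414  0.1078] |d| 0.119 rotvec [-0.32  0.15 -0.  ] F [ 0.1 -0.1 -2.1] w 0.0252 q [ 0.62  0.15 -0.92  1.7   0.12  1.36 -0.75]
```

>>> send_rows:
  steps:
    - [0, 0, 0, -0.008, 0.011, 0, 1]
    - [0, 0, 0, -0.008, 0.011, 0.005, 1]
    - [0, 0, 0, -0.006, 0.009, 0.01, 1]
    - [0, 0, 0, -0.004, 0.006, 0.015, 1]
    - [0, 0, 0, -0.002, 0.003, 0.02, 1]
    - [0, 0, 0, 0, 0, 0.02, 1]
    - [0, 0, 0, 0, 0, 0.015, 1]
    - [0, 0, 0, 0, 0, 0.01, 1]
    - [0, 0, 0, 0, 0, 0.003, 1]
    - [0, 0, 0, 0, 0, 0, 1]

```text
time: 9.25
ee_pos: [0.5254, 0.0276, 0.1484]
eef_rot: [0.84, 0.543, -0.004, -0.004]
ft_force: [0.9, -0.3, -2.4]
width: 0.0253
```

```bash
python3 - <<'E'
from h import *
plan([.526,.028,.039])
for n in("scene","top"):
    p,d=camera(n);cv2.imwrite(f"pics/{n}3.png",p);np.save(f"pics/{n}3.npy",d)
S=cv2.imread("pics/scene3.png")[160:320,220:420];T=cv2.imread("pics/top3.png")[80:240,260:460]
cv2.imwrite("pics/c3.png",np.hstack([cv2.resize(a,(400,320)) for a in(S,T)]))
E
```

```text
t 9.25 p [0.5254 0.0276 0.1484] yaw 65.74 tool shift [0.0009 0.0016 0.1094] |d| 0.109 rotvec [-0.64  0.15 -0.  ] F [ 0.9 -0.3 -2.4] w 0.0253 q [ 0.61  0.31 -0.86  1.79  0.25  1.17 -0.75]
```

View pics/c3.png

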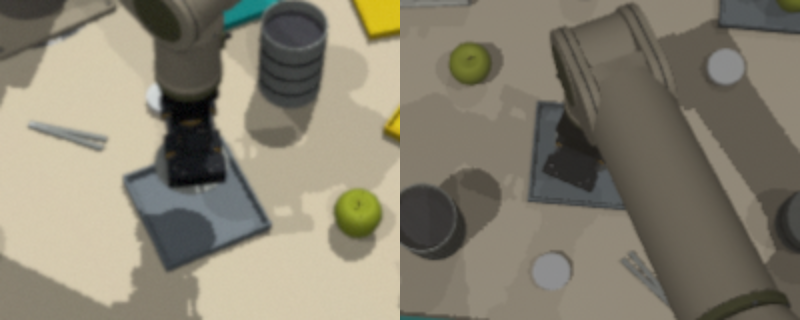

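The crops show the lid over the middle of the grey tray, roughly (195,165) in the scene crop, and the stack still standing at (292,55). Now I lower it.

>>> send_rows:
  steps:
    - [-0.6, 0.1, 0, 0.001, 0.001, 0.008, 1]
    - [0, 0, 0, 0, 0, 0.012, 1]
    - [0, 0, 0, 0, 0, 0.015, 1]
    - [0, 0, 0, 0, 0, 0.015, 1]
    - [0, 0, 0, 0, 0, 0.015, 1]
    - [0, 0, 0, 0, 0, 0.012, 1]
    - [0, 0, 0, 0, 0, 0.008, 1]
    - [0, 0, 0, 0, 0, 0.004, 1]
    - [0, 0, 0, 0, 0, 0, 1]
    - [0, 0, 0, 0, 0, 0, 1]

```text
time: 10.35
ee_pos: [0.5278, 0.0282, 0.0526]
eef_rot: [0.84, 0.543, 0.001, 0.001]
ft_force: [0.1, -0.7, -1.0]
width: 0.0249
```

```bash
python3 - <<'E'
from h import *
plan([.526,.028,.039])
E
```

```text
t 10.35 p [0.5278 0.0282 0.0526] yaw 65.74 tool shift [-0.0009 -0.0016  0.0136] |d| 0.014 rotvec [0.12 0.   0.  ] F [ 0.1 -0.7 -1. ] w 0.0249 q [ 0.55  0.43 -0.8   1.88  0.37  0.98 -0.85]
```

```bash
python3 - <<'E'
from h import *
c=camera_params("wrist");p,d=camera("wrist");cv2.imwrite("pics/w4.png",p)
E
```

```text
(no output)
```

View pics/w4.png

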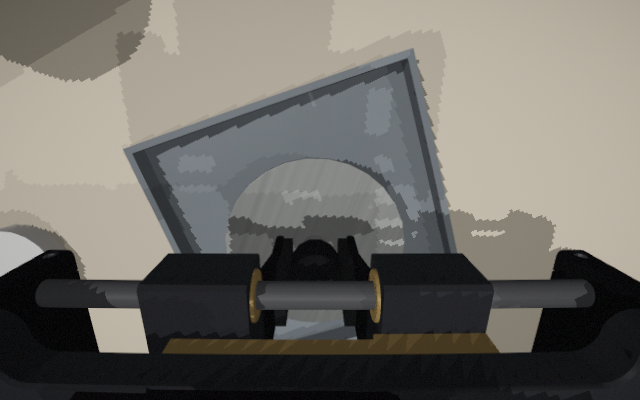

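The lid disc, top edge at (316,158), sits inside the tray walls. Tray rim corners are at (126,150) and (412,50). A quick ray check gives the tray centre from those corners.

```bash
python3 - <<'E'
from h import *
a=onplane("wrist",(125,150),.018);b=onplane("wrist",(412,49),.018)
u=(b-a)[:2];L=np.linalg.norm(u);u/=L;n=np.array([u[1],-u[0]])
m=((a+b)/2)[:2]
print(a,b,L,m+n*.085,m-n*.085)
E
```

```text
[0.45057902 0.12321247 0.018     ] [0.61950262 0.10536293 0.018     ] 0.16986402938671225 [0.5261089 0.0297583] [0.54397273 0.19881711]
```

Tray centre is (0.526, 0.030) with a side of 170 mm, so the lid is about 2 mm off centre. I'll lower to contact slowly.

>>> send_rows:
  steps:
    - [0, 0, 0, -0.001, -0.001, 0.004, 1]
    - [0, 0, 0, 0, 0, 0.003, 1]
    - [0, 0, 0, 0, 0, 0.002, 1]
    - [0, 0, 0, 0, 0, 0.001, 1]
    - [0, 0, 0, 0, 0, 0, 1]
    - [0, 0, 0, 0, 0, 0, 1]
    - [0, 0, 0, 0, 0, 0, 1]
    - [0, 0, 0, 0, 0, 0, 1]
    - [0, 0, 0, 0, 0, 0, 1]
    - [0, 0, 0, 0, 0, 0, 1]

```text
time: 11.4
ee_pos: [0.5275, 0.0275, 0.0434]
eef_rot: [0.84, 0.543, 0.002, 0.002]
ft_force: [1.2, -0.4, -1.6]
width: 0.0252
```

```bash
python3 -c "
from h import *
plan([.526,.029,.039])"
```

```text
t 11.4 p [0.5275 0.0275 0.0434] yaw 65.72 tool shift [ 0.0007 -0.002   0.0044] |d| 0.005 rotvec [ 0.3  -0.04 -0.  ] F [ 1.2 -0.4 -1.6] w 0.0252 q [ 0.54  0.44 -0.8   1.89  0.39  0.96 -0.86]
```

>>> send_rows:
  steps:
    - [0.3, 0, 0, 0, 0, 0.001, 1]
    - [0, 0, 0, 0, 0, 0.001, 1]
    - [0, 0, 0, 0, 0, 0.001, 1]
    - [0, 0, 0, 0, 0, 0.0005, 1]
    - [0, 0, 0, 0, 0, 0.0005, 1]
    - [0, 0, 0, 0, 0, 0, 1]
    - [0, 0, 0, 0, 0, 0, 1]
    - [0, 0, 0, 0, 0, 0, 1]
    - [0, 0, 0, 0, 0, 0, 1]
    - [0, 0, 0, 0, 0, 0, 1]

```text
time: 12.4
ee_pos: [0.5276, 0.0275, 0.0393]
eef_rot: [0.84, 0.543, 0.0, -0.0]
ft_force: [-0.5, -0.6, -1.2]
width: 0.0248
```

```bash
python3 -c "
from h import *
plan([.526,.029,.039])"
```

```text
t 12.4 p [0.5276 0.0275 0.0393] yaw 65.72 tool shift [ 0.0007 -0.0021  0.0003] |d| 0.002 rotvec [-0.02 -0.03  0.  ] F [-0.5 -0.6 -1.2] w 0.0248 q [ 0.54  0.45 -0.79  1.89  0.39  0.96 -0.86]
```

>>> send_rows:
  steps:
    - [0, 0, 0, 0, 0, 0.0005, 1]
    - [0, 0, 0, 0, 0, 0, 1]
    - [0, 0, 0, 0, 0, 0.0005, 1]
    - [0, 0, 0, 0, 0, 0, 1]
    - [0, 0, 0, 0, 0, 0, 1]
    - [0, 0, 0, 0, 0, 0, 1]
    - [0, 0, 0, 0, 0, 0, 1]
    - [0, 0, 0, 0, 0, 0, 1]
    - [0, 0, 0, 0, 0, 0, 1]
    - [0, 0, 0, 0, 0, 0, 1]

```text
time: 13.4
ee_pos: [0.5279, 0.0276, 0.0393]
eef_rot: [0.84, 0.543, 0.0, 0.0]
ft_force: [-1.5, -0.3, 2.5]
width: 0.0253
```

```bash
python3 -c "
from h import *
plan([.526,.029,.039])"
```

```text
t 13.4 p [0.5279 0.0276 0.0393] yaw 65.72 tool shift [ 0.0005 -0.0023  0.0003] |d| 0.002 rotvec [ 0.01 -0.   -0.  ] F [-1.5 -0.3  2.5] w 0.0253 q [ 0.54  0.45 -0.79  1.89  0.39  0.96 -0.86]
```

The force has turned upward to +2.5 N and z has stopped at 0.0393, so the lid is on the tray floor. I'll open the gripper, then rise straight up.

>>> send_rows:
  steps:
    - [0, 0, 0, 0, 0, 0, 0.3]
    - [0, 0, 0, 0, 0, 0, 0]
    - [0, 0, 0, 0, 0, 0, -0.3]
    - [0, 0, 0, 0, 0, 0, -0.6]
    - [0, 0, 0, 0, 0, 0, -0.6]
    - [0, 0, 0, 0, 0, 0, -0.6]
    - [0, 0, 0, 0, 0, 0, -0.6]
    - [0, 0, 0, 0, 0, 0, -0.6]
    - [0, 0, 0, 0, 0, 0, -0.6]
    - [0, 0, 0, 0, 0, 0, -0.6]

```text
time: 14.4
ee_pos: [0.5284, 0.0276, 0.0393]
eef_rot: [0.84, 0.543, 0.001, 0.0]
ft_force: [-0.3, -0.5, 0.7]
width: 0.0693
```

>>> send_rows:
  steps:
    - [0, 0, 0, 0, 0, -0.004, -0.6]
    - [0, 0, 0, 0, 0, -0.008, -0.6]
    - [0, 0, 0, 0, 0, -0.012, -0.6]
    - [0, 0, 0, 0, 0, -0.02, -0.6]
    - [0, 0, 0, 0, 0, -0.025, -0.6]
    - [0, 0, 0, 0, 0, -0.03, -0.6]
    - [0, 0, 0, 0, 0, -0.03, -0.6]
    - [0, 0, 0, 0, 0, -0.03, -0.6]
    - [0, 0, 0, 0, 0, -0.02, -0.6]
    - [0, 0, 0, 0, 0, 0, -0.6]

```text
time: 15.4
ee_pos: [0.5278, 0.0293, 0.2334]
eef_rot: [0.839, 0.544, 0.002, 0.001]
ft_force: [0.7, 0.8, -0.2]
width: 0.0697
```

```bash
python3 - <<'E'
from h import *
plan([.526,.029,.039])
c=camera_params("wrist");p,d=camera("wrist");cv2.imwrite("pics/w5.png",p);np.save("pics/w5.npy",d)
import pickle;pickle.dump(c,open("pics/w5.pkl","wb"))
p,d=camera("scene");cv2.imwrite("pics/s5.png",p)
E
```

```text
t 15.4 p [0.5278 0.0293 0.2334] yaw 65.9 tool shift [-0.0015 -0.0024  0.1944] |d| 0.194 rotvec [ 0.26 -0.15 -0.  ] F [ 0.7  0.8 -0.2] w 0.0697 q [ 0.65  0.22 -0.89  1.69  0.18  1.31 -0.7 ]
```

View pics/w5.png

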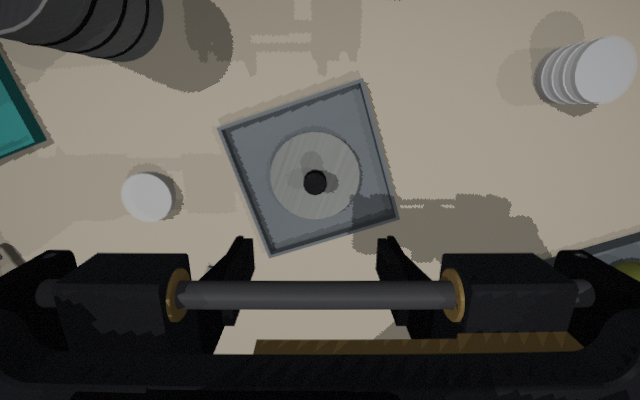

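View pics/s5.png

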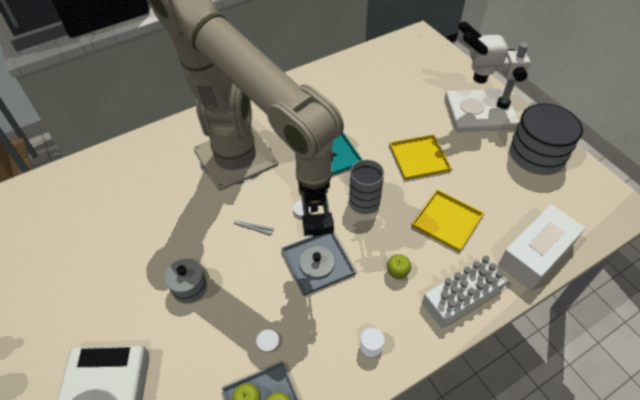

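The wrist view shows the lid knob-up and centred in the grey tray, with the knob at (315,182). The scene view shows the tall stack upright at (366,188) and the low stack still covered at (183,275). I'll check flatness with the depth reading, then hand in.

```bash
python3 - <<'E'
from h import *
import pickle
c=pickle.load(open("pics/w5.pkl","rb"));d=np.load("pics/w5.npy")
P=np.array([pt("wrist",(x,y),d[y,x],c) for y in range(125,230) for x in range(262,370)])
D=P[(P[:,2]>.011)&(P[:,2]<.021)&(np.hypot(P[:,0]-.5275,P[:,1]-.029)<.048)]
A=np.c_[D[:,:2],np.ones(len(D))];k=np.linalg.lstsq(A,D[:,2],rcond=None)[0]
K=P[P[:,2]>.045]
print("tilt deg",np.degrees(np.hypot(*k[:2])),"z",np.median(D[:,2]),"knob",K.mean(0),K[:,2].max())
print(read_state()["joint_vel"].round(3))
close_job()
E
```

```text
tilt deg 0.04175002527150724 z 0.016798071500831596 knob [0.52995272 0.03255811 0.07106639] 0.3806179906409815
[-0.005  0.025  0.011  0.031  0.006 -0.011 -0.006]
the job is handed in; nothing more can be done
```

The lid from the tall four-ring stack is now lying flat, knob up, in the empty grey tray, and I handed the job in at about 15.5 s of the 43 s allowed. I gripped it by the knob, lifted it straight up and carried it level. I opened the fingers only once the wrist force showed it was resting on the tray floor (+2.5 N).

**Last checks:**
- **Lid:** depth gives a tilt of about 0.04°. The disc top reads 16.8 mm against 15 mm expected; the same 1.8 mm offset appeared on the stack, so I take it as calibration error. By gripper position the lid is about 2–3 mm from the tray centre.
- **Rest of the scene:** the last picture shows the tall stack standing where it was, the low stack still covered, and the gripper about 0.19 m clear of the lid.
- **One unreliable figure:** the knob position from that last depth check (x 0.530, y 0.033, highest point 0.38 m) included pixels that are not the knob, so I did not use it.

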